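Size a loose plate-rack dowel in the gauge plate

TASK

Size the dowel that stands by itself: starting with the widest hole, try its end in the holes of the steel gauge plate, working down until one stops it, with a light push and without forcing it; then go back to the narrowest hole that takes it and let it drop right through into the compartment below. Leave the other two dowels and everything else on the counter where they are.

Things in the scene. Friction and masses are not known exactly. Their poses are not given: they have to be found in the camera images.
- sizing_box: plywood box 64 mm (its x) x 206 mm (y) on a 90 x 220 mm foot board, fixed; the gauge plate is its top. Under each hole a compartment 42 mm (y) x 52 mm (x), floor 12 mm above the counter, divided halfway between holes; the long sides have lips 67 mm above the counter, open above. From floor to plate 118 mm: more than a dowel's length. Origin: centre of the underside.
- gauge_plate: flat steel gauge plate on the box, 64 (x) x 206 mm (y), 10 mm thick, upper face 140 mm above the counter; four through holes in line along y, 48 mm apart, widest at +y. A dowel fits a hole with 2 mm or more to spare in diameter, or is at least 2 mm too thick and stops at the mouth. Let go with its foot in a hole that it fits, it slides down by itself. Origin: centre of its underside.
- hole1 (a point): centre of the mouth of the widest (+y end) hole in the gauge plate, 24 mm in diameter, on the plate's upper face, 140 mm above the counter
- hole2 (a point): centre of the mouth of the second hole in the gauge plate, 20 mm in diameter, on the plate's upper face, 140 mm above the counter
- hole3 (a point): centre of the mouth of the third hole in the gauge plate, 16 mm in diameter, on the plate's upper face, 140 mm above the counter
- hole4 (a point): centre of the mouth of the narrowest (-y end) hole in the gauge plate, 12 mm in diameter, on the plate's upper face, 140 mm above the counter
- dowel_a: plain round wooden dowel 110 mm long, upright in offcut_a; diameter not told (12 to 24 mm): find it with the gauge. Foot edge slightly bevelled. Origin: centre of its lower end, z up its axis. 12 to 40 g. The one to size stands by itself on the robot's right (y below 0); the other two are a pair on the left (y above 0.15).
- dowel_a_top (a point): centre of the upper end of dowel_a
- offcut_a: offcut of rack rail, wood, 90 mm (its x) x 50 mm (its y) x 40 mm high, fixed to the counter, with a socket 30 mm deep in the middle of its top in which dowel_a stands loosely (1 mm of play all round, foot 10 mm above the counter, 70 mm of dowel showing above the wood). Origin: centre of its underside.
- dowel_b: plain round wooden dowel 110 mm long, upright in offcut_b; diameter not told (12 to 24 mm): find it with the gauge. Foot edge slightly bevelled. Origin: centre of its lower end, z up its axis. 12 to 40 g. The one to size stands by itself on the robot's right (y below 0); the other two are a pair on the left (y above 0.15).
- dowel_b_top (a point): centre of the upper end of dowel_b
- offcut_b: offcut of rack rail, wood, 90 mm (its x) x 50 mm (its y) x 40 mm high, fixed to the counter, with a socket 30 mm deep in the middle of its top in which dowel_b stands loosely (1 mm of play all round, foot 10 mm above the counter, 70 mm of dowel showing above the wood). Origin: centre of its underside.
- dowel_c: plain round wooden dowel 110 mm long, upright in offcut_c; diameter not told (12 to 24 mm): find it with the gauge. Foot edge slightly bevelled. Origin: centre of its lower end, z up its axis. 12 to 40 g. The one to size stands by itself on the robot's right (y below 0); the other two are a pair on the left (y above 0.15).
- dowel_c_top (a point): centre of the upper end of dowel_c
- offcut_c: offcut of rack rail, wood, 90 mm (its x) x 50 mm (its y) x 40 mm high, fixed to the counter, with a socket 30 mm deep in the middle of its top in which dowel_c stands loosely (1 mm of play all round, foot 10 mm above the counter, 70 mm of dowel showing above the wood). Origin: centre of its underside.
- mug: white mug, 76 mm wide, 80 mm high, a bystander to leave alone
- glue: white glue bottle, 52 mm wide, 125 mm high, a bystander to leave alone
- hammer: hammer lying on the counter, a bystander to leave alone
- screwdriver: screwdriver lying on the counter, a bystander to leave alone
- sanding_block: cork sanding block, 100 x 60 x 30 mm, a bystander to leave alone
- tin: tin with paper label, 74 mm wide, 110 mm high, a bystander to leave alone
Mind the look-alikes: they are no part of the job. What is shaped like the offcut_a but blue, pink or turquoise is not meant.

How it is judged:
By the outcome, as a careful person would: the job done as asked, in the order asked, and still so for the second after the job is handed in, with the robot touching nothing.
It also fails if it takes over 59 s, if anything falls off the work surface, if the arm or the gripper's body presses on something with over 40 N, if the wrist force passes 120 N, or if a joint passes its speed limit or range.

ROBOT

A 6-joint arm with a two-finger parallel gripper is mounted at the origin on the work surface. World frame = base frame: x ahead of the robot, y to its left, z up, the work surface at z = 0. Lengths are in mm, angles in rad, forces in N, time in s.
With the tool pointing down it reaches from about 350 to 975 mm from the base axis. Payload 7.1 kg.
Tool frame: the origin (TCP) lies between the finger pads; the fingertips stand 8 mm ahead of it and the grasp point (between the pads) lies 11 mm behind it; x points along the fingers, y is the direction in which the jaws open and shut, and the axes are right-handed (so a half turn about x gives the same grasp; the last joint's range is limited). The gripper opens to 88 mm and grips with 3 to 60 N. Pads are 20 mm wide; open, the fingers measure 115 mm over their backs; the gripper's body (75 mm by 178 mm) begins 61 mm behind the grasp point.
Start: joints at [1.151, 0.423, 1.63, -0, 1.089, -0.019], TCP at [243.815, 575.464, 230.675] pointing down, gripper open.
Joint ranges: [-3, 3], [-0.9, 2.11], [0.09, 2.58], [-1.31, 4.45], [0.11, 2.69], [-2.54, 2.54]. Speed limits (rad/s): [2.39, 2.39, 3.01, 3.14, 3.14, 3.14].

INTERFACE

Orientations are given as a rotation vector (axis times angle).
In Python, from workcell import ctrl gives the robot as it stands.
- The arm moves only by the tool apply_moves, never from a script. Its argument "increments" is a list of rows, each an object with "gripper": the opening in per cent of the stroke, from 0 (shut) to 100 (fully open); "delta_pos": the shift along the tool's x, y, z in cm, a list of three; "dr": the turn, a rotation vector about the tool's x, y, z in rad, a list of three. In form: [{"gripper": gripper, "delta_pos": [dx, dy, dz], "dr": [ax, ay, az]}, ...]. A call has exactly 5 rows; each row shifts and turns the commanded pose from where the row before left it, along the tool's axes as they then stand; what a row does not reach is not made up. A row lasts 1/12 s, in which the tool goes at most 41.7 mm and 7.16 degrees, less where a joint would pass 70% of its speed; a pose out of reach is approached as far as the arm can. A call with a gripper value outside its range is refused whole. The fingers move at their own pace and stop on an object; the grip force is fixed at half the most. Time passes only in rows, so rows that do not move let the fingers close, or fill a call up. It gives the time, the measured TCP pose, the force and the opening at its end, in the units of the state.
- ctrl.get_obs(): the state, without advancing time (a new reading comes with each control period).
- ctrl.get_image(name): name is "scene" or "top"; returns a dict with "img" (400x640x3 uint8, red, green, blue), "range_z" (400x640 float32, mm along the optical axis (not along the pixel's ray), 0 where there is no reading), "mtx" (3x3 intrinsics, pixels), "rvec" (rotation vector, rad) and "tvec" (3), from world to camera coordinates, as OpenCV has them. Camera axes: x right, y down, z forward; pixel columns grow to the right and rows downward; lengths in mm; the calibration is good to about 2 mm. A picture is of the moment at which its call begins.
- ctrl.close_job(): hands the job in, once; it reports no verdict.
The state is a dict: "t": time; "qpos": joint angles; "qvel": joint speeds; "joint_torque": joint torques, N m; "ee_pos": TCP position; "orientation": TCP orientation; "ft_force": force on the tool from outside, world axes, zero at the start; "moment": the same for the moment, N m; "width": finger opening in mm.
Only numpy, scipy, OpenCV 4.12 (cv2) and the standard library are available. Lean on these libraries where they do the work, as an engineer would, in place of code of your own. Each camera call takes 0.05 s, during which the arm holds its last target. There are 200 camera calls.

## Working session

There is one attempt and no reset: what is moved stays moved. The work goes in short steps, Python scripts to look and compute and a tool call to move; the robot and the scene stay as the last step left them, time stands still between calls to the robot, and variables do not carry over. Pictures are saved under pics/ and viewed, about 8 in all and at most 12, crops included, and the job is handed in when it is done.

Besides the shell and the picture viewer there is one more tool, called after "Emit:" in YAML: its name, and indented under it one key for each argument. apply_moves: Moves the arm, as the interface text tells. Its arguments: {"type":"object","properties":{"increments":{"type":"array","items":{"type":"object","properties":{"gripper":{"type":"number"},"delta_pos":{"type":"array","items":{"type":"number"}},"dr":{"type":"array","items":{"type":"number"}}}}}},"required":["increments"]}

```bash
ls; mkdir -p pics; cat > h.py <<'E'
import numpy as np, cv2
from workcell import ctrl
def grab(n,save=None):
    d=ctrl.get_image(n)
    if save: cv2.imwrite(save,d["img"][:,:,::-1])
    return d
def cam(d):
    R=cv2.Rodrigues(np.array(d["rvec"],float))[0]; t=np.array(d["tvec"],float).reshape(3); return np.array(d["mtx"]),R,t
def ray(d,u,v,z):
    K,R,t=cam(d); c=-R.T@t; r=R.T@np.linalg.inv(K)@np.array([u,v,1.]); return c+r*(z-c[2])/r[2]
def proj(d,p):
    K,R,t=cam(d); q=K@(R@np.array(p,float)+t); return q[:2]/q[2]
def pts(d):
    K,R,t=cam(d); Z=d["range_z"]; v,u=np.mgrid[:Z.shape[0],:Z.shape[1]]
    P=np.stack([(u-K[0,2])/K[0,0]*Z,(v-K[1,2])/K[1,1]*Z,Z],-1)
    W=(P-t)@R; W[Z==0]=np.nan; return W
E
python3 - <<'E'
from h import *
for n in("scene","top"):
    d=grab(n,f"pics/{n}0.png"); K,R,t=cam(d); print(n,K.tolist(),(-R.T@t).round(),R.round(2).tolist())
    np.savez(f"{n}0.npz",**d)
o=ctrl.get_obs(); print(o)
E
```

```text
pics
scene [[466.02136977930587, 0.0, 321.0693680941469], [0.0, 466.02136977930587, 189.8980281895098], [0.0, 0.0, 1.0]] [1188. -552.  768.] [[0.62, 0.78, -0.01], [0.48, -0.39, -0.79], [-0.62, 0.48, -0.62]]
top [[420.26536801622984, 0.0, 321.06897801301056], [0.0, 420.26536801622984, 202.67416967451004], [0.0, 0.0, 1.0]] [ 307.  -52. 1261.] [[-0.02, -1.0, 0.01], [-0.98, 0.02, -0.2], [0.2, -0.01, -0.98]]
{'t': 0.1, 'qpos': array([ 1.15101591e+00,  4.23745403e-01,  1.63057471e+00, -1.16370422e-05,
        1.08863120e+00, -1.89969685e-02]), 'qvel': array([ 0.00037467, -0.00304705, -0.00182421,  0.00227446,  0.00017951,
        0.00180719]), 'joint_torque': array([ 4.00107256e-04, -5.45611525e+01, -2.74325538e+01,  6.46485295e-02,
        1.87472353e-02, -5.16231410e-05]), 'ee_pos': array([243.6190694 , 575.04320304, 230.00657966]), 'orientation': array([ 0.31335213,  1.54812245, -0.31545025]), 'ft_force': array([-0.89455621, -0.017364  ,  0.59294283]), 'moment': array([ 0.01848184,  0.02083525, -0.02503577]), 'width': 88.15466611396538}
```

View pics/top0.png

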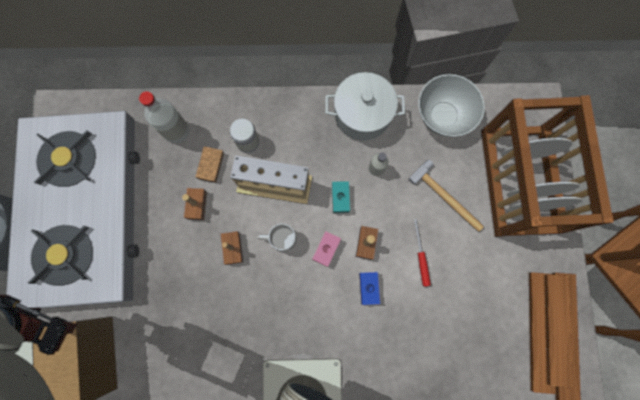

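View pics/scene0.png

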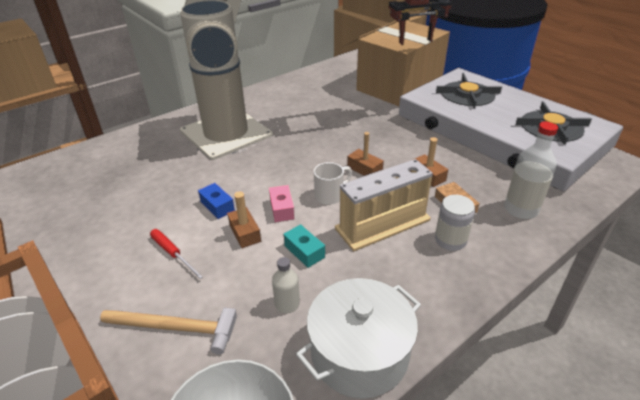

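The top view shows three brown offcuts with dowels, at about (370,240), (187,198) and (226,243), with the base at about (302,390). The gauge box is at (272,178), with its widest hole at (243,168).

Things that could be taken for the target:
- Lone dowel in brown offcut: top (370,240), scene (240,205). This one has y<0.
- Pair on the left: top (187,198) and (226,243).
- Look-alike empty blocks: blue (370,288), pink (327,249), turquoise (340,196).

I choose the lone dowel.

```bash
python3 - <<'E'
from h import *
t=dict(np.load("top0.npz")); s=dict(np.load("scene0.npz"))
a=cv2.resize(t["img"][140:275,220:395],None,fx=4,fy=4,interpolation=cv2.INTER_CUBIC)
b=cv2.resize(s["img"][150:255,180:290],None,fx=4,fy=4,interpolation=cv2.INTER_CUBIC)
cv2.imwrite("pics/crop_t.png",a[:,:,::-1]);
c=cv2.resize(s["img"][155:250,330:440],None,fx=3.6,fy=3.6,interpolation=cv2.INTER_CUBIC)
b=cv2.resize(b,(396,378)); c=cv2.resize(c,(396,378)); cv2.imwrite("pics/crop_s.png",np.hstack([b,c])[:,:,::-1])
for d,n in((t,"top"),(s,"scene")):
    W=pts(d)
    for (u,v) in ([(370,240),(360,255),(243,168),(255,170),(272,180),(298,180)] if n=="top" else [(240,197),(245,228),(360,188),(370,183)]): print(n,u,v,W[v,u].round(1))
E
```

```text
top 370 240 [ 433.1 -194.   120.2]
top 360 255 [ 399.  -173.2   39.7]
top 243 168 [665.5 169.2  41.9]
top 255 170 [630.2 118.1 140.6]
top 272 180 [600.6  71.  141.4]
top 298 180 [ 5.989e+02 -5.000e-01  1.434e+02]
scene 240 197 [ 444.  -197.5  118. ]
scene 245 228 [ 461.8 -205.6   41.9]
scene 360 188 [603.4  15.8 133. ]
scene 370 183 [610.6  38.7 140. ]
```

View pics/crop_t.png

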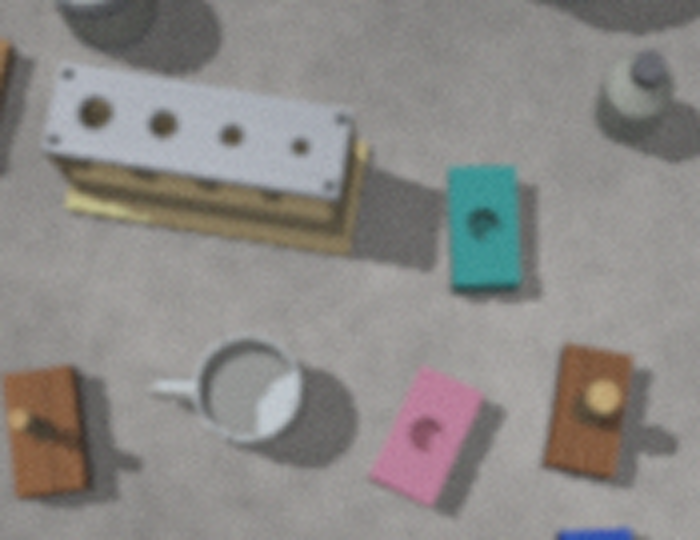

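View pics/crop_s.png

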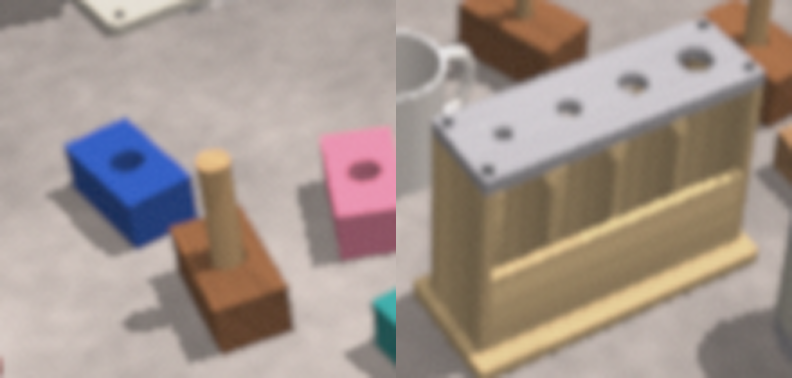

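The crops confirm the choice: one brown offcut on the right, with its dowel top at crop (602,398), which is top (370.5,239.5). The plate holes run from crop (95,112), the widest, to (300,146), the narrowest. Next I measure.

```bash
cat > meas.py <<'E'
from h import *
def blob(m,near):
    n,l,st,c=cv2.connectedComponentsWithStats(m.astype(np.uint8)); k=1+np.argmin(np.hypot(*(c[1:]-near).T)); return l==k
def holes(d,z=140):
    "hole mouths: weighted darkness inside plate outline"
    g=cv2.cvtColor(d["img"],cv2.COLOR_RGB2GRAY).astype(float); return g
E
python3 - <<'E'
from h import *
from scipy.spatial.transform import Rotation as Ro
t=dict(np.load("top0.npz")); s=dict(np.load("scene0.npz"))
guess={"top":[(243.4,167.7),(260.4,170.8),(277.6,173.5),(294.7,176.4)],"scene":[(413,171.5),(396,178),(378.5,184.5),(359.5,191.5)]}
for n,d in(("top",t),("scene",s)):
    g=cv2.cvtColor(d["img"],cv2.COLOR_RGB2GRAY).astype(float)
    for (u,v),dia in zip(guess[n],(24,20,16,12)):
        for it in range(4):
            r=dia/2/2.6+1.8
            V,U=np.mgrid[:400,:640]; ins=np.hypot(U-u,V-v)<r; ring=(np.hypot(U-u,V-v)<r+2)&~ins
            w=np.clip(np.median(g[ring])-8-g,0,None)*ins; u,v=(w*U).sum()/w.sum(),(w*V).sum()/w.sum()
        print(n,dia,round(u,2),round(v,2),ray(d,u,v,140).round(1), "mid:",ray(d,u,v,137).round(1))
    W=pts(d); hsv=cv2.cvtColor(d["img"],cv2.COLOR_RGB2HSV)
    # plate outline
    c0=np.array(guess[n]).mean(0)
    m=(hsv[...,1]<45)&(abs(W[...,2]-140)<9)&(np.hypot(W[...,0]-610,W[...,1]-70)<150)
    m=cv2.morphologyEx(m.astype(np.uint8),cv2.MORPH_CLOSE,np.ones((9,9)))
    cs=max(cv2.findContours(m,0,2)[0],key=cv2.contourArea)[:,0]
    P=np.array([ray(d,*p,140)[:2] for p in cs],np.float32); print(n,"plate",cv2.minAreaRect(P),len(cs))
    m=(hsv[...,0]<25)&(hsv[...,1]>60)&(abs(W[...,2]-119)<7)&(np.hypot(W[...,0]-438,W[...,1]+195)<25)
    v,u=np.nonzero(m); print(n,"dtop",len(u),u.mean(),v.mean(),ray(d,u.mean(),v.mean(),120).round(1))
R=Ro.from_rotvec(ctrl.get_obs()["orientation"]).as_matrix(); print(R.round(3))
E
```

```text
top 24 243.18 167.82 [637.1 150.9 140. ] mid: [638.  151.5 137. ]
top 20 260.26 170.62 [628.3 103.6 140. ] mid: [629.2 104.1 137. ]
top 16 277.46 173.41 [619.5  56.2 140. ] mid: [620.4  56.5 137. ]
top 12 294.64 176.24 [610.6   8.9 140. ] mid: [611.4   9.  137. ]
top plate ((623.114501953125, 78.13917541503906), (207.1721649169922, 66.55961608886719), 79.36612701416016) 67
top dtop 52 370.5 238.5 [ 437.2 -195.5  120. ]
scene 24 412.77 169.46 [635.9 149.3 140. ] mid: [633.3 152.7 137. ]
scene 20 395.68 175.26 [626.7 103.1 140. ] mid: [624.  106.2 137. ]
scene 16 377.82 181.57 [617.9  55.6 140. ] mid: [615.2  58.5 137. ]
scene 12 359.37 188.16 [609.4   8.1 140. ] mid: [606.6  10.7 137. ]
scene plate ((625.1786499023438, 75.58356475830078), (211.78712463378906, 73.95440673828125), 79.42105865478516) 117
scene dtop 65 238.98461538461538 195.07692307692307 [ 438.9 -196.9  120. ]
[[-0.001  0.39   0.921]
 [-0.001  0.921 -0.39 ]
 [-1.    -0.001 -0.   ]]
```

Emit:
apply_moves:
  increments:
    - {"gripper":60,"delta_pos":[0,0,0],"dr":[-0.108,0,0]}
    - {"gripper":60,"delta_pos":[0,0,0],"dr":[-0.108,0,0]}
    - {"gripper":60,"delta_pos":[0,-2.71,2.51],"dr":[0,0,0]}
    - {"gripper":60,"delta_pos":[0,-2.71,2.51],"dr":[0,0,0]}
    - {"gripper":60,"delta_pos":[0,-2.71,2.51],"dr":[0,0,0]}

```text
t: 0.52
ee_pos: [302.9, 480.6, 230.1]
orientation: [0.143, 1.566, -0.144]
ft_force: [1.0, 0.5, 0.3]
width: 58.1
```

Emit:
apply_moves:
  increments:
    - {"gripper":60,"delta_pos":[0,-2.71,2.51],"dr":[0,0,0]}
    - {"gripper":60,"delta_pos":[0,-2.71,2.51],"dr":[0,0,0]}
    - {"gripper":60,"delta_pos":[0,-2.71,2.51],"dr":[0,0,0]}
    - {"gripper":60,"delta_pos":[0,-2.71,2.51],"dr":[0,0,0]}
    - {"gripper":60,"delta_pos":[0,-2.71,2.51],"dr":[0,0,0]}

```text
t: 0.93
ee_pos: [401.8, 323.7, 230.5]
orientation: [0.145, 1.566, -0.145]
ft_force: [0.2, 1.2, -0.2]
width: 52.2
```

Emit:
apply_moves:
  increments:
    - {"gripper":60,"delta_pos":[0,-2.71,2.51],"dr":[0,0,0]}
    - {"gripper":60,"delta_pos":[0,-2.71,2.51],"dr":[0,0,0]}
    - {"gripper":60,"delta_pos":[0,-2.71,2.51],"dr":[0,0,0]}
    - {"gripper":60,"delta_pos":[0,-2.71,2.51],"dr":[0,0,0]}
    - {"gripper":60,"delta_pos":[0,-3.31,0.26],"dr":[0,0,0]}

```text
t: 1.35
ee_pos: [480.1, 166.1, 231.0]
orientation: [0.146, 1.563, -0.145]
ft_force: [0.6, -0.6, 1.0]
width: 52.9
```

Emit:
apply_moves:
  increments:
    - {"gripper":60,"delta_pos":[0,-3.31,0.26],"dr":[0,0,0]}
    - {"gripper":60,"delta_pos":[0,-3.31,0.26],"dr":[0,0,0]}
    - {"gripper":60,"delta_pos":[0,-3.31,0.26],"dr":[0,0,0]}
    - {"gripper":60,"delta_pos":[0,-3.31,0.26],"dr":[0,0,0]}
    - {"gripper":60,"delta_pos":[0,-3.31,0.26],"dr":[0,0,0]}

```text
t: 1.77
ee_pos: [458.3, 0.9, 230.5]
orientation: [0.145, 1.566, -0.145]
ft_force: [0.1, -0.4, -1.0]
width: 52.6
```

Emit:
apply_moves:
  increments:
    - {"gripper":60,"delta_pos":[0,-3.31,0.26],"dr":[0,0,0]}
    - {"gripper":60,"delta_pos":[0,-3.31,0.26],"dr":[0,0,0]}
    - {"gripper":60,"delta_pos":[0,-3.31,0.26],"dr":[0,0,0]}
    - {"gripper":60,"delta_pos":[0,-3.31,0.26],"dr":[0,0,0]}
    - {"gripper":60,"delta_pos":[0,-3.31,0.26],"dr":[0,0,0]}

```text
t: 2.18
ee_pos: [440.6, -164.2, 230.6]
orientation: [0.145, 1.566, -0.145]
ft_force: [0.8, 0.6, -0.3]
width: 52.7
```

```bash
cat > go.py <<'E'
import sys; from h import *
from scipy.spatial.transform import Rotation as Ro
o=ctrl.get_obs(); R=Ro.from_rotvec(o["orientation"]).as_matrix(); T=np.array([float(x) for x in sys.argv[1:4]])
print("t",round(o["t"],2),"pos",o["ee_pos"].round(1),"R",R.round(3).tolist(),"F",o["ft_force"].round(1),"w",round(o["width"],1),"j",o["qpos"].round(2)); print("tool delta cm",(R.T@(T-o["ee_pos"])/10).round(2))
E
python3 go.py 438 -196 87
```

```text
t 2.18 pos [ 440.6 -164.2  230.6] R [[-0.0, 0.184, 0.983], [0.0, 0.983, -0.184], [-1.0, 0.0, -0.0]] F [ 0.8  0.6 -0.3] w 52.7 j [-0.38  0.19  1.96  0.    0.99 -1.77]
tool delta cm [14.36 -3.18  0.33]
```

Emit:
apply_moves:
  increments:
    - {"gripper":60,"delta_pos":[0,-3.18,0.33],"dr":[0,0,0]}
    - {"gripper":60,"delta_pos":[2.4,0,0],"dr":[0,0,0]}
    - {"gripper":60,"delta_pos":[2.4,0,0],"dr":[0,0,0]}
    - {"gripper":60,"delta_pos":[2.4,0,0],"dr":[0,0,0]}
    - {"gripper":60,"delta_pos":[2.4,0,0],"dr":[0,0,0]}

```text
t: 2.6
ee_pos: [438.5, -194.9, 133.6]
orientation: [0.146, 1.566, -0.146]
ft_force: [1.2, -0.9, -0.1]
width: 52.3
```

Emit:
apply_moves:
  increments:
    - {"gripper":60,"delta_pos":[1.6,0,0],"dr":[0,0,0]}
    - {"gripper":60,"delta_pos":[1.6,0,0],"dr":[0,0,0]}
    - {"gripper":60,"delta_pos":[1.5,0,0],"dr":[0,0,0]}
    - {"gripper":60,"delta_pos":[0,0,0],"dr":[0,0,0]}
    - {"gripper":60,"delta_pos":[0,0,0],"dr":[0,0,0]}

```text
t: 3.02
ee_pos: [438.1, -194.3, 87.1]
orientation: [0.146, 1.568, -0.145]
ft_force: [0.5, 0.2, 0.7]
width: 53.0
```

```bash
python3 go.py 438 -196 87; python3 - <<'E'
from h import *
d=grab("top"); s=grab("scene")
a=cv2.resize(d["img"][195:290,310:430],(480,380),interpolation=2); b=cv2.resize(s["img"][150:255,180:290],(396,378),interpolation=2)
cv2.imwrite("pics/g1.png",np.hstack([a[:378,:400],b])[:,:,::-1])
E
```

```text
t 3.02 pos [ 438.1 -194.3   87.1] R [[-0.002, 0.184, 0.983], [0.001, 0.983, -0.184], [-1.0, 0.001, -0.002]] F [0.5 0.2 0.7] w 53.0 j [-0.44  0.45  2.03  0.    0.66 -1.83]
tool delta cm [ 0.01 -0.17  0.02]
```

View pics/g1.png

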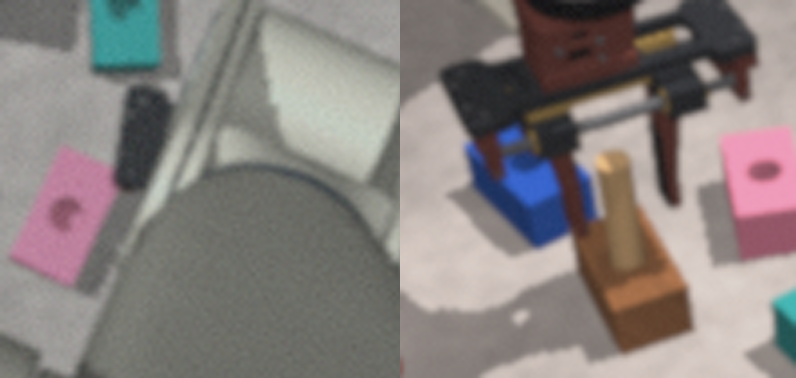

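Scene crop: the dowel, with its top at (612,165), stands between the two fingers at (575,200) and (668,190). I nudge the tool and close.

Emit:
apply_moves:
  increments:
    - {"gripper":60,"delta_pos":[0,-0.17,0],"dr":[0,0,0]}
    - {"gripper":20,"delta_pos":[0,0,0],"dr":[0,0,0]}
    - {"gripper":0,"delta_pos":[0,0,0],"dr":[0,0,0]}
    - {"gripper":0,"delta_pos":[0,0,0],"dr":[0,0,0]}
    - {"gripper":0,"delta_pos":[0,0,0],"dr":[0,0,0]}

```text
t: 3.53
ee_pos: [438.6, -196.3, 88.0]
orientation: [0.145, 1.565, -0.145]
ft_force: [-0.6, -0.4, 0.0]
width: 29.9
```

Emit:
apply_moves:
  increments:
    - {"gripper":0,"delta_pos":[0,0,0],"dr":[0,0,0]}
    - {"gripper":0,"delta_pos":[0,0,0],"dr":[0,0,0]}
    - {"gripper":0,"delta_pos":[0,0,0],"dr":[0,0,0]}
    - {"gripper":0,"delta_pos":[0,0,0],"dr":[0,0,0]}
    - {"gripper":0,"delta_pos":[0,0,0],"dr":[0,0,0]}

```text
t: 3.95
ee_pos: [438.5, -196.2, 87.8]
orientation: [0.145, 1.566, -0.145]
ft_force: [0.2, 0.0, 3.0]
width: 21.3
```

Emit:
apply_moves:
  increments:
    - {"gripper":0,"delta_pos":[0,0,0],"dr":[0,0,0]}
    - {"gripper":0,"delta_pos":[0,0,0],"dr":[0,0,0]}
    - {"gripper":0,"delta_pos":[0,0,0],"dr":[0,0,0]}
    - {"gripper":0,"delta_pos":[0,0,0],"dr":[0,0,0]}
    - {"gripper":0,"delta_pos":[0,0,0],"dr":[0,0,0]}

```text
t: 4.37
ee_pos: [438.6, -196.3, 87.8]
orientation: [0.145, 1.566, -0.145]
ft_force: [-0.7, 0.2, 5.2]
width: 21.4
```

Emit:
apply_moves:
  increments:
    - {"gripper":0,"delta_pos":[-0.5,0,0],"dr":[0,0,0]}
    - {"gripper":0,"delta_pos":[-1.0,0,0],"dr":[0,0,0]}
    - {"gripper":0,"delta_pos":[-1.5,0,0],"dr":[0,0,0]}
    - {"gripper":0,"delta_pos":[-2.0,0,0],"dr":[0,0,0]}
    - {"gripper":0,"delta_pos":[-2.5,0,0],"dr":[0,0,0]}

```text
t: 4.78
ee_pos: [437.5, -195.8, 163.1]
orientation: [0.146, 1.568, -0.144]
ft_force: [-0.0, 0.0, -1.1]
width: 22.0
```

Emit:
apply_moves:
  increments:
    - {"gripper":0,"delta_pos":[-2.5,0,0],"dr":[0,0,0]}
    - {"gripper":0,"delta_pos":[-2.5,0,0],"dr":[0,0,0]}
    - {"gripper":0,"delta_pos":[-2.0,0,0],"dr":[0,0,0]}
    - {"gripper":0,"delta_pos":[-1.0,0,0],"dr":[0,0,0]}
    - {"gripper":0,"delta_pos":[0,0,0],"dr":[0,0,0]}

```text
t: 5.2
ee_pos: [439.5, -196.7, 245.2]
orientation: [0.144, 1.562, -0.146]
ft_force: [0.7, 0.0, -0.2]
width: 21.5
```

```bash
python3 go.py 636.5 150 243; python3 - <<'E'
from h import *
d=grab("scene"); np.savez("s1.npz",**d)
u,v=[int(x) for x in proj(d,(438.5,-196.3,200))]; print(u,v)
cv2.imwrite("pics/g2.png",cv2.resize(d["img"][v-55:v+75,u-60:u+60],None,fx=4.5,fy=4.5,interpolation=2)[:,:,::-1])
E
```

```text
t 5.2 pos [ 439.5 -196.7  245.2] R [[0.004, 0.184, 0.983], [-0.002, 0.983, -0.184], [-1.0, -0.001, 0.004]] F [ 0.7  0.  -0.2] w 21.5 j [-0.45  0.19  1.93  0.    1.02 -1.83]
tool delta cm [ 0.23 37.7  12.99]
234 165
```

View pics/g2.png

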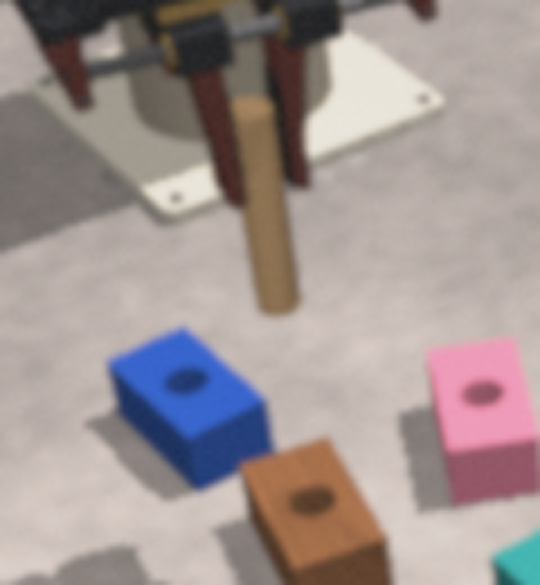

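The dowel is held and lifted: its top is at crop (253,105) and its foot at (277,302), with the socket below empty. I check the lean and the foot position by projection.

```bash
cat > dow.py <<'E'
from h import *
from scipy.spatial.transform import Rotation as Ro
def dowel(d,o,verbose=True):
    "dowel axis in scene view: wood-coloured, foot half; compare with vertical line under grasp point"
    R=Ro.from_rotvec(o["orientation"]).as_matrix(); g=o["ee_pos"]
    hsv=cv2.cvtColor(cv2.resize(d["img"],None,fx=4,fy=4,interpolation=2),cv2.COLOR_RGB2HSV)
    m=(hsv[...,0]>8)&(hsv[...,0]<24)&(hsv[...,1]>75)&(hsv[...,2]>75)
    out=[]
    for z in (20,30,40,50):   # mm above nominal foot
        p=np.array([g[0],g[1],g[2]-77+z]); u,v=proj(d,p)*4+1.5
        row=m[int(round(v)),int(u)-60:int(u)+60]; idx=np.nonzero(row)[0]
        k=np.split(idx,np.nonzero(np.diff(idx)>3)[0]+1); k=min(k,key=lambda s:abs(s.mean()-60)) if len(idx) else [np.nan]
        out.append((z,round((np.mean(k)+int(u)-60-u)/4,2),len(k)/4))
    return out
E
python3 - <<'E'
from dow import *
d=dict(np.load("s1.npz")); o=ctrl.get_obs()
print(dowel(d,o))
print(proj(d,(439,-196.5,168)),proj(d,(439,-196.5,278)), proj(d,(439,-196.5,168))-proj(d,(449,-196.5,168)),proj(d,(439,-196.5,168))-proj(d,(439,-186.5,168)))
u0,v0=234-60,165-55
print("seen foot",277/4.5+u0,302/4.5+v0,"top",253/4.5+u0,105/4.5+v0)
K,R,t=cam(d); print("mm/px",(R@np.array([439,-196,200])+t)[2]/466)
E
```

```text
[(20, np.float64(-0.83), 8.5), (30, np.float64(-0.86), 8.75), (40, np.float64(-0.75), 8.75), (50, np.float64(-0.77), 9.0)]
[236.42999721 177.7314745 ] [229.57357078 133.97365454] [-2.38627043 -2.14647084] [-4.0015116   1.76065613]
seen foot 235.55555555555554 177.11111111111111 top 230.22222222222223 133.33333333333334
mm/px 2.118673203306334
```

Emit:
apply_moves:
  increments:
    - {"gripper":0,"delta_pos":[0,1.5,0.52],"dr":[0,0,0]}
    - {"gripper":0,"delta_pos":[0,3.0,1.04],"dr":[0,0,0]}
    - {"gripper":0,"delta_pos":[0,3.0,1.04],"dr":[0,0,0]}
    - {"gripper":0,"delta_pos":[0,3.0,1.04],"dr":[0,0,0]}
    - {"gripper":0,"delta_pos":[0,3.0,1.04],"dr":[0,0,0]}

```text
t: 5.67
ee_pos: [508.7, -70.8, 240.8]
orientation: [0.146, 1.569, -0.145]
ft_force: [0.7, -0.8, -0.5]
width: 21.4
```

Emit:
apply_moves:
  increments:
    - {"gripper":0,"delta_pos":[0,3.0,1.04],"dr":[0,0,0]}
    - {"gripper":0,"delta_pos":[0,3.0,1.04],"dr":[0,0,0]}
    - {"gripper":0,"delta_pos":[0,3.0,1.04],"dr":[0,0,0]}
    - {"gripper":0,"delta_pos":[0,3.0,1.04],"dr":[0,0,0]}
    - {"gripper":0,"delta_pos":[0,3.0,1.04],"dr":[0,0,0]}

```text
t: 6.08
ee_pos: [587.4, 67.2, 240.4]
orientation: [0.144, 1.569, -0.146]
ft_force: [0.5, -0.4, -0.8]
width: 21.7
```

Emit:
apply_moves:
  increments:
    - {"gripper":0,"delta_pos":[0,3.0,1.04],"dr":[0,0,0]}
    - {"gripper":0,"delta_pos":[0,3.0,1.04],"dr":[0,0,0]}
    - {"gripper":0,"delta_pos":[0.4,2.2,0.74],"dr":[0,0,0]}
    - {"gripper":0,"delta_pos":[0.4,1.0,0.34],"dr":[0,0,0]}
    - {"gripper":0,"delta_pos":[0,0,0],"dr":[0,0,0]}

```text
t: 6.5
ee_pos: [635.2, 151.8, 231.6]
orientation: [0.143, 1.57, -0.144]
ft_force: [-0.0, -0.3, -1.2]
width: 21.8
```

```bash
python3 go.py 637 150.7 227; python3 - <<'E'
from dow import *
d=grab("scene"); e=grab("top"); o=ctrl.get_obs(); print(dowel(d,o)); np.savez("s2.npz",**d)
a=cv2.resize(d["img"][120:210,360:460],(440,396),interpolation=2); b=cv2.resize(e["img"][120:210,215:305],(360,396),interpolation=2)
cv2.imwrite("pics/g3.png",np.hstack([a,b])[:,:,::-1])
E
```

```text
t 6.5 pos [635.2 151.8 231.6] R [[-0.004, 0.182, 0.983], [-0.001, 0.983, -0.182], [-1.0, -0.001, -0.004]] F [-0.  -0.3 -1.2] w 21.8 j [ 0.22  0.46  1.56  0.    1.12 -1.17]
tool delta cm [ 0.46 -0.08  0.2 ]
[(20, np.float64(5.22), 19.25), (30, np.float64(-0.52), 7.75), (40, np.float64(-0.4), 8.0), (50, np.float64(-0.4), 8.0)]
```

View pics/g3.png

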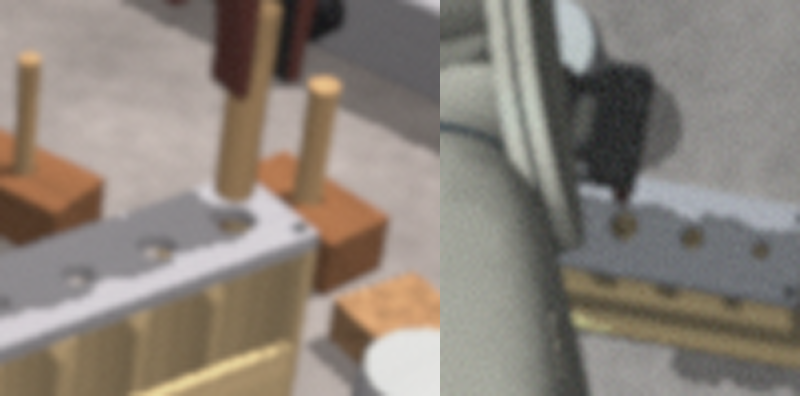

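Scene crop: the foot at (236,192) is just above hole 1 at (237,219), in line with it given about 15 mm of height. I make a small correction and lower gently.

Emit:
apply_moves:
  increments:
    - {"gripper":0,"delta_pos":[0,-0.1,0.16],"dr":[0,0,0]}
    - {"gripper":0,"delta_pos":[0.4,0,0],"dr":[0,0,0]}
    - {"gripper":0,"delta_pos":[0.4,0,0],"dr":[0,0,0]}
    - {"gripper":0,"delta_pos":[0.3,0,0],"dr":[0,0,0]}
    - {"gripper":0,"delta_pos":[0,0,0],"dr":[0,0,0]}

```text
t: 7.02
ee_pos: [636.7, 148.4, 222.9]
orientation: [0.145, 1.567, -0.146]
ft_force: [-0.0, 0.1, -1.3]
width: 21.4
```

Emit:
apply_moves:
  increments:
    - {"gripper":0,"delta_pos":[0.1,0,0],"dr":[0,0,0]}
    - {"gripper":0,"delta_pos":[0.1,0,0],"dr":[0,0,0]}
    - {"gripper":0,"delta_pos":[0.1,0,0],"dr":[0,0,0]}
    - {"gripper":0,"delta_pos":[0.1,0,0],"dr":[0,0,0]}
    - {"gripper":0,"delta_pos":[0.1,0,0],"dr":[0,0,0]}

```text
t: 7.43
ee_pos: [637.3, 149.2, 218.7]
orientation: [0.145, 1.566, -0.145]
ft_force: [-0.7, -0.1, -0.4]
width: 21.5
```

Emit:
apply_moves:
  increments:
    - {"gripper":0,"delta_pos":[0.1,0,0],"dr":[0,0,0]}
    - {"gripper":0,"delta_pos":[0.1,0,0],"dr":[0,0,0]}
    - {"gripper":0,"delta_pos":[0.1,0,0],"dr":[0,0,0]}
    - {"gripper":0,"delta_pos":[0.1,0,0],"dr":[0,0,0]}
    - {"gripper":0,"delta_pos":[0,0,0],"dr":[0,0,0]}

```text
t: 7.85
ee_pos: [637.5, 149.2, 214.6]
orientation: [0.145, 1.565, -0.145]
ft_force: [1.3, 0.2, -1.2]
width: 21.3
```

```bash
python3 go.py 636.5 150.5 210
```

```text
t 7.85 pos [637.5 149.2 214.6] R [[0.001, 0.184, 0.983], [0.0, 0.983, -0.184], [-1.0, 0.0, 0.001]] F [ 1.3  0.2 -1.2] w 21.3 j [ 0.21  0.48  1.57 -0.    1.08 -1.17]
tool delta cm [ 0.46  0.11 -0.12]
```

Emit:
apply_moves:
  increments:
    - {"gripper":0,"delta_pos":[0.1,0,0],"dr":[0,0,0]}
    - {"gripper":0,"delta_pos":[0.1,0,0],"dr":[0,0,0]}
    - {"gripper":0,"delta_pos":[0.1,0,0],"dr":[0,0,0]}
    - {"gripper":0,"delta_pos":[0.1,0,0],"dr":[0,0,0]}
    - {"gripper":0,"delta_pos":[0,0,0],"dr":[0,0,0]}

```text
t: 8.27
ee_pos: [637.5, 149.2, 210.6]
orientation: [0.145, 1.565, -0.145]
ft_force: [1.9, -0.2, 0.6]
width: 21.4
```

Emit:
apply_moves:
  increments:
    - {"gripper":0,"delta_pos":[0.2,0,0],"dr":[0,0,0]}
    - {"gripper":0,"delta_pos":[0.2,0,0],"dr":[0,0,0]}
    - {"gripper":0,"delta_pos":[0.2,0,0],"dr":[0,0,0]}
    - {"gripper":0,"delta_pos":[0.2,0,0],"dr":[0,0,0]}
    - {"gripper":0,"delta_pos":[0,0,0],"dr":[0,0,0]}

```text
t: 8.68
ee_pos: [637.4, 149.2, 202.3]
orientation: [0.145, 1.566, -0.145]
ft_force: [3.3, 2.0, -2.2]
width: 21.3
```

```bash
python3 go.py 636.5 150.5 210; python3 - <<'E'
from dow import *
d=grab("scene"); o=ctrl.get_obs(); print(o["ft_force"],o["moment"],dowel(d,o))
cv2.imwrite("pics/g4.png",cv2.resize(d["img"][120:210,360:460],(500,450),interpolation=2)[:,:,::-1])
E
```

```text
t 8.68 pos [637.4 149.2 202.3] R [[0.0, 0.184, 0.983], [0.0, 0.983, -0.184], [-1.0, 0.0, 0.0]] F [ 3.3  2.  -2.2] w 21.3 j [ 0.21  0.5   1.58  0.    1.06 -1.17]
tool delta cm [-0.77  0.11 -0.11]
[ 3.21300273  1.28216074 -2.37234584] [ 0.27144939 -0.8422869  -0.00855287] [(20, np.float64(-1.32), 7.75), (30, np.float64(-1.43), 7.5), (40, np.float64(4.83), 20.0), (50, np.float64(4.84), 20.0)]
```

View pics/g4.png

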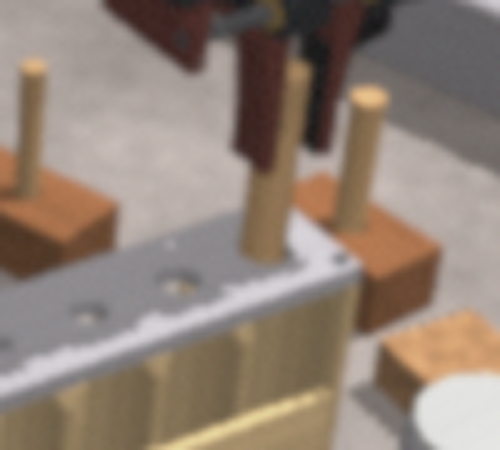

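The dowel foot has gone into hole 1, entering at crop (265,257), with no upward force. A slight side force points to a small centring offset, which I correct before lifting.

Emit:
apply_moves:
  increments:
    - {"gripper":0,"delta_pos":[0,0.04,0.08],"dr":[0,0,0]}
    - {"gripper":0,"delta_pos":[0,0,0],"dr":[0,0,0]}
    - {"gripper":0,"delta_pos":[0,0,0],"dr":[0,0,0]}
    - {"gripper":0,"delta_pos":[0,0,0],"dr":[0,0,0]}
    - {"gripper":0,"delta_pos":[0,0,0],"dr":[0,0,0]}

```text
t: 9.15
ee_pos: [637.8, 149.3, 202.5]
orientation: [0.145, 1.567, -0.145]
ft_force: [1.3, 0.5, -1.5]
width: 21.7
```

Emit:
apply_moves:
  increments:
    - {"gripper":0,"delta_pos":[0,0,0.1],"dr":[0,0,0]}
    - {"gripper":0,"delta_pos":[0,0,0.05],"dr":[0,0,0]}
    - {"gripper":0,"delta_pos":[0,0,0],"dr":[0,0,0]}
    - {"gripper":0,"delta_pos":[0,0,0],"dr":[0,0,0]}
    - {"gripper":0,"delta_pos":[0,0,0],"dr":[0,0,0]}

```text
t: 9.57
ee_pos: [639.5, 149.0, 202.7]
orientation: [0.145, 1.566, -0.145]
ft_force: [-0.1, 0.2, -0.1]
width: 21.3
```

Emit:
apply_moves:
  increments:
    - {"gripper":0,"delta_pos":[0,0,0.1],"dr":[0,0,0]}
    - {"gripper":0,"delta_pos":[0,0,0],"dr":[0,0,0]}
    - {"gripper":0,"delta_pos":[0,0,0],"dr":[0,0,0]}
    - {"gripper":0,"delta_pos":[0,0,0],"dr":[0,0,0]}
    - {"gripper":0,"delta_pos":[0,0,0],"dr":[0,0,0]}

```text
t: 9.98
ee_pos: [640.3, 148.9, 202.6]
orientation: [0.145, 1.567, -0.145]
ft_force: [-1.2, 0.7, 0.7]
width: 21.3
```

Emit:
apply_moves:
  increments:
    - {"gripper":0,"delta_pos":[0,0,0.1],"dr":[0,0,0]}
    - {"gripper":0,"delta_pos":[0,0,0],"dr":[0,0,0]}
    - {"gripper":0,"delta_pos":[0,0,0],"dr":[0,0,0]}
    - {"gripper":0,"delta_pos":[0,0,0],"dr":[0,0,0]}
    - {"gripper":0,"delta_pos":[0,0,0],"dr":[0,0,0]}

```text
t: 10.4
ee_pos: [640.7, 148.9, 202.6]
orientation: [0.145, 1.568, -0.145]
ft_force: [-4.6, 0.6, 2.0]
width: 21.4
```

Emit:
apply_moves:
  increments:
    - {"gripper":0,"delta_pos":[0,0,-0.16],"dr":[0,0,0]}
    - {"gripper":0,"delta_pos":[0,0.1,0],"dr":[0,0,0]}
    - {"gripper":0,"delta_pos":[0,0,0],"dr":[0,0,0]}
    - {"gripper":0,"delta_pos":[0,0,0],"dr":[0,0,0]}
    - {"gripper":0,"delta_pos":[0,0,0],"dr":[0,0,0]}

```text
t: 10.82
ee_pos: [640.2, 149.7, 202.6]
orientation: [0.145, 1.566, -0.145]
ft_force: [-1.5, -1.3, -0.5]
width: 22.1
```

Emit:
apply_moves:
  increments:
    - {"gripper":0,"delta_pos":[0,0.1,0],"dr":[0,0,0]}
    - {"gripper":0,"delta_pos":[0,0,0],"dr":[0,0,0]}
    - {"gripper":0,"delta_pos":[0,0,0],"dr":[0,0,0]}
    - {"gripper":0,"delta_pos":[0,0,0],"dr":[0,0,0]}
    - {"gripper":0,"delta_pos":[0,0,0],"dr":[0,0,0]}

```text
t: 11.23
ee_pos: [640.2, 150.4, 202.5]
orientation: [0.144, 1.566, -0.146]
ft_force: [-2.9, -4.7, 0.7]
width: 21.6
```

Emit:
apply_moves:
  increments:
    - {"gripper":0,"delta_pos":[0,-0.2,-0.1],"dr":[0,0,0]}
    - {"gripper":0,"delta_pos":[0,-0.1,0],"dr":[0,0,0]}
    - {"gripper":0,"delta_pos":[0,0,0],"dr":[0,0,0]}
    - {"gripper":0,"delta_pos":[0,0,0],"dr":[0,0,0]}
    - {"gripper":0,"delta_pos":[0,0,0],"dr":[0,0,0]}

```text
t: 11.65
ee_pos: [639.2, 148.5, 202.9]
orientation: [0.145, 1.565, -0.145]
ft_force: [0.6, 0.4, -0.8]
width: 21.7
```

Emit:
apply_moves:
  increments:
    - {"gripper":0,"delta_pos":[0,-0.1,0],"dr":[0,0,0]}
    - {"gripper":0,"delta_pos":[0,0,0],"dr":[0,0,0]}
    - {"gripper":0,"delta_pos":[0,0,0],"dr":[0,0,0]}
    - {"gripper":0,"delta_pos":[0,0,0],"dr":[0,0,0]}
    - {"gripper":0,"delta_pos":[0,0,0],"dr":[0,0,0]}

```text
t: 12.07
ee_pos: [639.0, 147.9, 202.9]
orientation: [0.146, 1.565, -0.144]
ft_force: [0.7, 4.9, -0.8]
width: 21.5
```

The measured hole 1 centre in TCP terms is about (639.1,148.9), with roughly ±1 mm of play. I centre, lift out and step 48 mm to hole 2.

Emit:
apply_moves:
  increments:
    - {"gripper":0,"delta_pos":[0,0.1,0],"dr":[0,0,0]}
    - {"gripper":0,"delta_pos":[-0.5,0,0],"dr":[0,0,0]}
    - {"gripper":0,"delta_pos":[-0.8,0,0],"dr":[0,0,0]}
    - {"gripper":0,"delta_pos":[-0.8,0,0],"dr":[0,0,0]}
    - {"gripper":0,"delta_pos":[-0.4,0,0],"dr":[0,0,0]}

```text
t: 12.48
ee_pos: [639.2, 147.6, 229.4]
orientation: [0.144, 1.565, -0.146]
ft_force: [1.2, 0.7, 0.1]
width: 21.8
```

Emit:
apply_moves:
  increments:
    - {"gripper":0,"delta_pos":[0,-1.6,0],"dr":[0,0,0]}
    - {"gripper":0,"delta_pos":[0,-1.6,0],"dr":[0,0,0]}
    - {"gripper":0,"delta_pos":[0,-1.6,0],"dr":[0,0,0]}
    - {"gripper":0,"delta_pos":[0,0,0],"dr":[0,0,0]}
    - {"gripper":0,"delta_pos":[0,0,0],"dr":[0,0,0]}

```text
t: 12.9
ee_pos: [629.5, 99.0, 227.5]
orientation: [0.147, 1.567, -0.147]
ft_force: [0.2, 0.4, 0.8]
width: 21.4
```

```bash
python3 go.py 630.2 101.7 220;python3 - <<'E'
from dow import *
d=grab("scene"); o=ctrl.get_obs(); print(dowel(d,o))
cv2.imwrite("pics/g5.png",cv2.resize(d["img"][125:215,350:450],(500,450),interpolation=2)[:,:,::-1])
E
```

```text
t 12.9 pos [629.5  99.  227.5] R [[-0.001, 0.186, 0.983], [-0.0, 0.983, -0.186], [-1.0, -0.0, -0.001]] F [0.2 0.4 0.8] w 21.4 j [ 0.14  0.44  1.6  -0.    1.09 -1.25]
tool delta cm [0.75 0.28 0.02]
[(20, np.float64(-1.98), 7.75), (30, np.float64(-1.87), 8.25), (40, np.float64(-1.78), 8.25), (50, np.float64(-1.69), 8.25)]
```

View pics/g5.png

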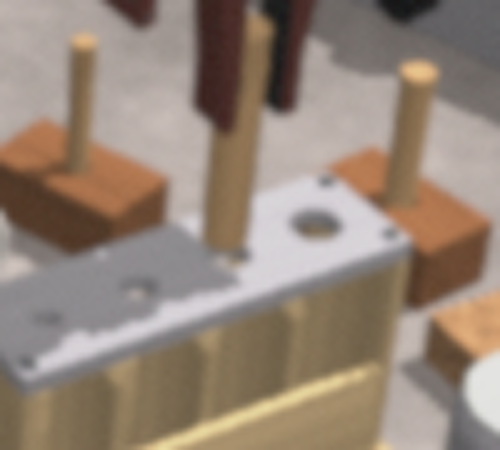

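Emit:
apply_moves:
  increments:
    - {"gripper":0,"delta_pos":[0,0,0],"dr":[0,0,0]}
    - {"gripper":0,"delta_pos":[0,0,0],"dr":[0,0,0]}
    - {"gripper":0,"delta_pos":[0,0,0],"dr":[0,0,0]}
    - {"gripper":0,"delta_pos":[0,0,0],"dr":[0,0,0]}
    - {"gripper":0,"delta_pos":[0,0,0],"dr":[0,0,0]}

```text
t: 13.37
ee_pos: [630.0, 101.4, 227.6]
orientation: [0.145, 1.566, -0.145]
ft_force: [0.3, -0.2, -0.3]
width: 21.5
```

```bash
python3 go.py 630.2 101.7 220;python3 - <<'E'
from dow import *
for n in("scene",):
  d=grab(n); o=ctrl.get_obs(); print(o["ee_pos"],dowel(d,o)); np.savez("s3.npz",**d)
E
```

```text
t 13.37 pos [630.  101.4 227.6] R [[-0.0, 0.183, 0.983], [-0.0, 0.983, -0.183], [-1.0, -0.0, -0.0]] F [ 0.3 -0.2 -0.3] w 21.5 j [ 0.14  0.45  1.6   0.    1.09 -1.25]
tool delta cm [0.76 0.03 0.01]
[630.01460971 101.29574326 227.58831446] [(20, np.float64(-1.52), 7.75), (30, np.float64(-1.43), 8.25), (40, np.float64(-1.33), 8.25), (50, np.float64(-1.37), 8.0)]
```

Once settled, the tool is over hole 2 within 0.3 mm (picture: hole 2 at (230,256), foot above it at (228,240)). I lower gently and watch the force.

Emit:
apply_moves:
  increments:
    - {"gripper":0,"delta_pos":[0.3,0,0],"dr":[0,0,0]}
    - {"gripper":0,"delta_pos":[0.3,0,0],"dr":[0,0,0]}
    - {"gripper":0,"delta_pos":[0.1,0,0],"dr":[0,0,0]}
    - {"gripper":0,"delta_pos":[0,0,0],"dr":[0,0,0]}
    - {"gripper":0,"delta_pos":[0,0,0],"dr":[0,0,0]}

```text
t: 13.83
ee_pos: [629.9, 101.0, 220.4]
orientation: [0.145, 1.566, -0.145]
ft_force: [0.6, 0.4, -1.1]
width: 21.6
```

Emit:
apply_moves:
  increments:
    - {"gripper":0,"delta_pos":[0.1,0,0],"dr":[0,0,0]}
    - {"gripper":0,"delta_pos":[0,0,0],"dr":[0,0,0]}
    - {"gripper":0,"delta_pos":[0.1,0,0],"dr":[0,0,0]}
    - {"gripper":0,"delta_pos":[0,0,0],"dr":[0,0,0]}
    - {"gripper":0,"delta_pos":[0,0,0],"dr":[0,0,0]}

```text
t: 14.25
ee_pos: [630.0, 101.0, 218.6]
orientation: [0.145, 1.566, -0.145]
ft_force: [0.8, -0.3, -1.0]
width: 21.8
```

Emit:
apply_moves:
  increments:
    - {"gripper":0,"delta_pos":[0.1,0,0],"dr":[0,0,0]}
    - {"gripper":0,"delta_pos":[0,0,0],"dr":[0,0,0]}
    - {"gripper":0,"delta_pos":[0,0,0],"dr":[0,0,0]}
    - {"gripper":0,"delta_pos":[0,0,0],"dr":[0,0,0]}
    - {"gripper":0,"delta_pos":[0,0,0],"dr":[0,0,0]}

```text
t: 14.67
ee_pos: [630.1, 101.0, 217.8]
orientation: [0.145, 1.566, -0.145]
ft_force: [-0.2, 0.0, 0.9]
width: 21.6
```

Emit:
apply_moves:
  increments:
    - {"gripper":0,"delta_pos":[0,0.05,0],"dr":[0,0,0]}
    - {"gripper":0,"delta_pos":[0.1,0,0],"dr":[0,0,0]}
    - {"gripper":0,"delta_pos":[0,0,0],"dr":[0,0,0]}
    - {"gripper":0,"delta_pos":[0,0,0],"dr":[0,0,0]}
    - {"gripper":0,"delta_pos":[0,0,0],"dr":[0,0,0]}

```text
t: 15.08
ee_pos: [630.4, 101.4, 217.5]
orientation: [0.145, 1.565, -0.145]
ft_force: [-0.7, -1.4, 5.9]
width: 21.8
```

Emit:
apply_moves:
  increments:
    - {"gripper":0,"delta_pos":[0.1,0,0],"dr":[0,0,0]}
    - {"gripper":0,"delta_pos":[0,0,0],"dr":[0,0,0]}
    - {"gripper":0,"delta_pos":[0,0,0],"dr":[0,0,0]}
    - {"gripper":0,"delta_pos":[0,0,0],"dr":[0,0,0]}
    - {"gripper":0,"delta_pos":[0,0,0],"dr":[0,0,0]}

```text
t: 15.5
ee_pos: [630.5, 101.4, 217.4]
orientation: [0.145, 1.564, -0.145]
ft_force: [-3.6, -0.9, 10.9]
width: 21.5
```

The dowel stopped at plate height in hole 2 (TCP z 217.4, about 11 N upward). The measured diameter agrees: 21.5 mm between the jaws, and about ±1 mm of play in the 24 mm hole. I go back to hole 1.

Emit:
apply_moves:
  increments:
    - {"gripper":0,"delta_pos":[-0.4,0,0],"dr":[0,0,0]}
    - {"gripper":0,"delta_pos":[-0.8,0,0],"dr":[0,0,0]}
    - {"gripper":0,"delta_pos":[0,1.6,0],"dr":[0,0,0]}
    - {"gripper":0,"delta_pos":[0,1.6,0],"dr":[0,0,0]}
    - {"gripper":0,"delta_pos":[0,1.6,0],"dr":[0,0,0]}

```text
t: 15.92
ee_pos: [639.2, 150.3, 227.7]
orientation: [0.146, 1.566, -0.145]
ft_force: [0.7, 0.2, -0.7]
width: 21.2
```

Emit:
apply_moves:
  increments:
    - {"gripper":0,"delta_pos":[0,0,0],"dr":[0,0,0]}
    - {"gripper":0,"delta_pos":[0,0,0],"dr":[0,0,0]}
    - {"gripper":0,"delta_pos":[0,0,0],"dr":[0,0,0]}
    - {"gripper":0,"delta_pos":[0,0,0],"dr":[0,0,0]}
    - {"gripper":0,"delta_pos":[0,0,0],"dr":[0,0,0]}

```text
t: 16.33
ee_pos: [638.8, 148.3, 227.5]
orientation: [0.145, 1.566, -0.146]
ft_force: [-0.3, -0.0, 0.4]
width: 21.8
```

```bash
python3 go.py 639.1 148.9 200
```

```text
t 16.33 pos [638.8 148.3 227.5] R [[-0.0, 0.184, 0.983], [-0.0, 0.983, -0.184], [-1.0, -0.0, -0.0]] F [-0.3 -0.   0.4] w 21.8 j [ 0.21  0.47  1.56 -0.    1.11 -1.18]
tool delta cm [2.75 0.06 0.02]
```

Emit:
apply_moves:
  increments:
    - {"gripper":0,"delta_pos":[0,0.05,0.02],"dr":[0,0,0]}
    - {"gripper":0,"delta_pos":[0.4,0,0],"dr":[0,0,0]}
    - {"gripper":0,"delta_pos":[0.4,0,0],"dr":[0,0,0]}
    - {"gripper":0,"delta_pos":[0.1,0,0],"dr":[0,0,0]}
    - {"gripper":0,"delta_pos":[0,0,0],"dr":[0,0,0]}

```text
t: 16.75
ee_pos: [638.8, 148.9, 218.0]
orientation: [0.145, 1.567, -0.146]
ft_force: [0.2, 0.3, 0.4]
width: 21.7
```

Emit:
apply_moves:
  increments:
    - {"gripper":0,"delta_pos":[0.1,0,0],"dr":[0,0,0]}
    - {"gripper":0,"delta_pos":[0.1,0,0],"dr":[0,0,0]}
    - {"gripper":0,"delta_pos":[0.1,0,0],"dr":[0,0,0]}
    - {"gripper":0,"delta_pos":[0.1,0,0],"dr":[0,0,0]}
    - {"gripper":0,"delta_pos":[0,0,0],"dr":[0,0,0]}

```text
t: 17.17
ee_pos: [639.1, 149.1, 214.5]
orientation: [0.145, 1.566, -0.145]
ft_force: [0.2, 1.1, -0.3]
width: 21.2
```

Emit:
apply_moves:
  increments:
    - {"gripper":0,"delta_pos":[0.3,0,0],"dr":[0,0,0]}
    - {"gripper":0,"delta_pos":[0.3,0,0],"dr":[0,0,0]}
    - {"gripper":0,"delta_pos":[0.4,0,0],"dr":[0,0,0]}
    - {"gripper":0,"delta_pos":[0.4,0,0],"dr":[0,0,0]}
    - {"gripper":0,"delta_pos":[0,0,0],"dr":[0,0,0]}

```text
t: 17.58
ee_pos: [638.6, 149.0, 199.4]
orientation: [0.145, 1.568, -0.146]
ft_force: [0.6, 0.1, 0.1]
width: 21.4
```

Emit:
apply_moves:
  increments:
    - {"gripper":0,"delta_pos":[0.4,0,0],"dr":[0,0,0]}
    - {"gripper":0,"delta_pos":[0.4,0,0],"dr":[0,0,0]}
    - {"gripper":0,"delta_pos":[0.4,0,0],"dr":[0,0,0]}
    - {"gripper":0,"delta_pos":[0,0,0],"dr":[0,0,0]}
    - {"gripper":0,"delta_pos":[0,0,0],"dr":[0,0,0]}

```text
t: 18.0
ee_pos: [639.0, 149.1, 188.3]
orientation: [0.145, 1.567, -0.145]
ft_force: [0.8, -0.1, 0.3]
width: 21.6
```

Well centred with no load. I release.

Emit:
apply_moves:
  increments:
    - {"gripper":60,"delta_pos":[0,0,0],"dr":[0,0,0]}
    - {"gripper":60,"delta_pos":[0,0,0],"dr":[0,0,0]}
    - {"gripper":60,"delta_pos":[0,0,0],"dr":[0,0,0]}
    - {"gripper":60,"delta_pos":[0,0,0],"dr":[0,0,0]}
    - {"gripper":60,"delta_pos":[0,0,0],"dr":[0,0,0]}

```text
t: 18.42
ee_pos: [639.3, 149.2, 188.9]
orientation: [0.145, 1.566, -0.145]
ft_force: [0.2, 0.4, 0.3]
width: 50.8
```

Emit:
apply_moves:
  increments:
    - {"gripper":60,"delta_pos":[0,0,0],"dr":[0,0,0]}
    - {"gripper":60,"delta_pos":[0,0,0],"dr":[0,0,0]}
    - {"gripper":60,"delta_pos":[0,0,0],"dr":[0,0,0]}
    - {"gripper":60,"delta_pos":[0,0,0],"dr":[0,0,0]}
    - {"gripper":60,"delta_pos":[0,0,0],"dr":[0,0,0]}

```text
t: 18.83
ee_pos: [639.2, 149.1, 188.7]
orientation: [0.145, 1.566, -0.145]
ft_force: [-1.3, 0.2, 0.6]
width: 52.6
```

Emit:
apply_moves:
  increments:
    - {"gripper":60,"delta_pos":[-1.5,0,0],"dr":[0,0,0]}
    - {"gripper":60,"delta_pos":[-3,0,0],"dr":[0,0,0]}
    - {"gripper":60,"delta_pos":[-3,0,0],"dr":[0,0,0]}
    - {"gripper":60,"delta_pos":[-2,0,0],"dr":[0,0,0]}
    - {"gripper":60,"delta_pos":[0,0,0],"dr":[0,0,0]}

```text
t: 19.25
ee_pos: [641.6, 149.7, 289.1]
orientation: [0.147, 1.558, -0.143]
ft_force: [-0.0, 0.2, 0.2]
width: 52.4
```

```bash
python3 - <<'E'
from dow import *
d=grab("scene"); e=grab("top")
a=cv2.resize(d["img"][125:255,330:450],(480,520),interpolation=2); b=cv2.resize(e["img"][130:260,170:250],(320,520),interpolation=2)
cv2.imwrite("pics/g6.png",np.hstack([a,b])[:,:,::-1])
E
```

```text
(no output)
```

View pics/g6.png

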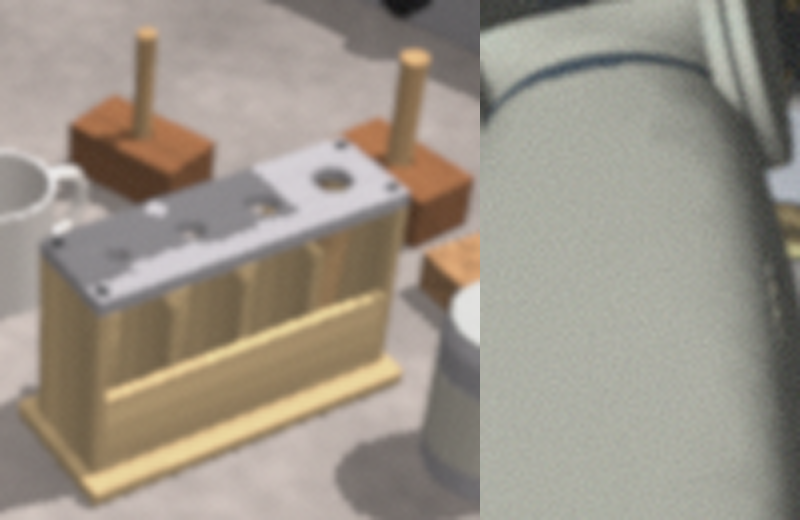

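The scene crop shows the dowel standing in the compartment under hole 1, at (333,270). Hole 1 at (333,180) is clear, the pair at (146,80) and (410,105) is untouched, and the gripper is well above. I hand in.

```bash
python3 -c "
from workcell import ctrl
print(ctrl.get_obs()['ft_force'], ctrl.close_job())"
```

```text
the job is handed in; nothing more can be done
[ 0.82573301  0.13422843 -0.16222538] None
```

The lone dowel goes through the 24 mm hole (hole 1) and is stopped by the 20 mm one (hole 2). I dropped it through hole 1 and handed the job in at about 19 s of the 59 s allowed.

- **Hole 1, first try:** the foot went about 15 mm in with no upward resistance. Nudging it sideways gave about ±1 mm of play and brief side forces of up to about 5 N.
- **Hole 2:** it stopped at the mouth under a light push of about 11 N, so I went no further down the plate.
- **Drop:** back in hole 1 the foot was about 28 mm in, with almost no load, when I let go.

**Final check:** the last scene picture shows the dowel in the compartment under hole 1, with the hole clear and the gripper above everything and touching nothing. The other two dowels look undisturbed. I did not check the other items on the counter again at the end, and the last top picture was blocked by the arm.

**Disagreements:** the camera outline suggested a diameter of about 18 mm. The jaw opening (21.5 mm), the play in hole 1 and the stop at hole 2 all pointed to about 22 mm, so I went with those. The two cameras also differed by 1–2 mm, which I corrected by feeling for the hole's walls.

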